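# Set the tester's reaction arm to 60 degrees and lock it

### The job

Swing the torque tester's reaction arm to 60 degrees on its scale, then lock it there: lower the loose five-tooth lock segment through the arm's window until all its teeth are fully home in the slots. Do not drop the segment in, and leave the other things on the bench where they are.

Things in the scene. Friction and masses are not known exactly. Their poses are not given: they have to be found in the camera images.
- tester: Torque tester fixed to the bench: grey bed (x -260 to +90, y -170 to +170 mm in this frame, top 20 mm above the bench), on it a round transducer, 68 mm wide, 113 mm high. Origin: pivot axis of the reaction arm at bench level, z up; -x, roughly to the robot, is scale 40 degrees. Scale angle S lies in the direction 180 + (S - 40) degrees, anticlockwise from above from +x.
- sector (a point): Middle of the steel sector: scale 40 degrees, radius 150 mm from the pivot, on the land tops 40 mm above the bench (axes as the tester's). Upright radial lands, 5 mm thick with rounded tops, radius 134 to 166 mm; between them a radial slot at every multiple of 5 degrees, 14 mm deep, 6.7 mm wide at the inner and 9.5 mm at the outer radius.
- scale_zero (a point): The 0 degree tick of the aluminium scale arc, radius 201 mm from the pivot, 34 mm above the bench; the arc spans radius 188 to 216 mm. Black ticks every 5 degrees: long (22 mm) at every 10, short (11 mm) between. 0 is the first tick, at the left end as the robot sees it; the last, at the right, is 80, so 60 is the long tick two long ones before the last.
- reaction_arm (a joint): Scale angle of the reaction arm in rad: 0 (left end as the robot sees it) to 1.396 (80 degrees, right end), growing anticlockwise from above. The arm swings level about the pivot and stays where it is left; friction about 0.6 N m, so about 3 N at its post.
- reaction_post (a point): Middle of the upright rubber-covered post at the outer end of the reaction arm, to hold it by: 24 mm in diameter, from 56 to 107 mm above the bench, radius 235 mm from the pivot. This point is 90 mm above the bench; its -x points outward along the arm.
- lock_window (a point): Middle of the fan-shaped window in the arm: radius 150 mm from the pivot on the arm's centre line, 40 mm above the bench; -x points outward along the arm. Arm underside 41.5, top 55.5 mm above the bench; side cheeks have rounded tops. The lock segment passes with about 2.5 mm play all round. A black pointer in the small opening beyond it shows the angle on the scale.
- lock_segment: Loose dark steel part, about 0.36 kg, standing on its teeth on the bench left or right of the tester: fan-shaped body 16 mm thick, 30 mm along x, 59 mm wide at its narrow and 70 at its wide edge, over five radial teeth 5 degrees apart. Origin: middle of the tooth-tip plane. -x points to the wide edge, which goes away from the pivot and at the start faces the robot within 35 degrees.
- segment_grip (a point): Middle of the upright grip rib on top of the lock segment, 52 mm above the tooth tips, straight above the origin, same axes. The rib is 14 mm thick along y, 30 mm long along x, from 28 to 64 mm above the tips.
- segment_teeth (a point): Tip of the middle tooth of the lock segment. Teeth 12 mm deep, 5 mm thick, 28 mm long, rounded tips, 13.1 mm apart at mid length. Home in the slots the body rests on the land tops, the tips 28 mm above the bench, and the segment's axes are parallel to the arm's.
- flex_head: chrome flex-head wrench head, about 110 x 36 x 34 mm, lying on the bench; a bystander. Origin: its underside, near its hinge
- test_nut: dark tungsten carbide hexagon test nut, 27 mm across flats, 20 mm high, lying on the tester's bed beside the transducer; a bystander. Origin: centre of its underside
- grip_sleeve: pale rubber grip sleeve, an upright tube 34 mm in diameter and 95 mm high; a bystander. Origin: centre of its underside
- reducer: aluminium square drive reducer, a 27 mm round body 22 mm high with a 12.7 mm square on top, 38 mm high in all; a bystander. It stands on the other side of the tester from the lock segment. Origin: centre of its underside
- socket: steel deep socket, 28 mm in diameter, 60 mm high, standing on the tester's bed beside the transducer; a bystander. Origin: centre of its underside
- torque_wrench: torque wrench 420 mm long, lying along the bench on the robot's left; a bystander. Origin: its underside at mid length
Not all that is in view belongs to the job. Several things have the shape of the lock_segment; the one meant has the colours described above.

How it is judged (in metres and radians):
On the way, in this order (a step that is already met when the one before it is completed fails the run):
1. the reaction arm stands on the 60 degree mark (nearer to it than to the next slot, within 2.4 degrees) (value of joint reaction_arm between 1.0053 and 1.0891 rad and velocity of joint reaction_arm between -0.05 and 0.05 rad/s), for 0.2 s.
2. the lock segment is fully home in the arm's window with its teeth in the slots (z of lock_segment in the frame of tester below 0.03 m and angle between lock_segment's own z axis and vertical below 0.05 rad and horizontal distance between lock_segment and lock_window below 0.006 m and angle between the x axis of lock_segment and the x axis of lock_window, either way round below 0.06 rad), for 0.2 s.
At the end, for the whole second after the job is handed in: Arm within 1.8 degrees of 60; lock segment within 6 mm of the window's middle, parallel to the arm within 3.4 degrees, level within 3 degrees, teeth fully in the slots (tips under 30 mm above the bench, 28 when home); arm and segment at rest and released (all of step 2 and value of joint reaction_arm between 1.0158 and 1.0786 rad and linear speed of lock_segment below 0.02 m/s and angular speed of lock_segment below 0.1 rad/s and velocity of joint reaction_arm between -0.03 and 0.03 rad/s); the robot touches nothing.
It fails at once if the lock segment is dropped: it moves faster than 0.4 m/s while not held (a fall of about 10 mm) (contact force between lock_segment and the fingers below 0.3 N and linear speed of lock_segment above 0.4 m/s).
It fails at once if one of the bystanders is moved more than 30 mm (distance of any of flex_head, test_nut, grip_sleeve, reducer, socket, torque_wrench from where it was at the start of the episode above 0.03 m).
It also fails if it takes over 54 s, if anything falls off the work surface, if the arm or the gripper's body presses on something with over 40 N, if the wrist force passes 120 N, or if a joint passes its speed limit or range.

### The arm

A 6-joint arm with a two-finger parallel gripper is mounted at the origin on the work surface. World frame = base frame: x ahead of the robot, y to its left, z up, the work surface at z = 0. Lengths are in m, angles in degrees, forces in N, time in s.
With the tool pointing down it reaches from about 0.275 to 0.825 m from the base axis. Payload 5.2 kg.
Tool frame: the origin (TCP) lies midway between the tips of the shut fingers; the grasp point (between the pads) lies bot.grip_depth behind it (bot.grip_depth is the distance from the TCP to the grasp point, in m); z points along the fingers, y is the line along which they close (so a half turn about z gives the same grasp; the last joint's range is limited). The gripper opens to 93 mm and grips with 3 to 60 N. Pads are 15 mm wide; open, the fingers measure 128 mm over their backs; the gripper's body (75 mm by 188 mm) begins 65 mm behind the grasp point.
Start: joints at [60.974, 14.817, 87.949, -0, 77.235, -11.62], TCP at [0.165, 0.525, 0.219] pointing down, gripper open.
Joint ranges: [-179.93, 179.93], [-52.35, 119.4], [10.71, 147.94], [-69.91, 249.91], [12.55, 155.21], [-178.61, 178.61]. Speed limits (degrees/s): [147.25, 147.25, 180, 180, 180, 180].

### API

Orientations are given as [roll, pitch, yaw] about the fixed x, y, z axes, in that order (R = Rz(yaw) Ry(pitch) Rx(roll)).
In Python, from workcell import bot gives the robot as it stands. The module is installed in compiled form; this text tells all that it offers.
- The arm moves only by the shell command python3 -m jog 'ROWS' [FORCE]. ROWS is JSON, a list of rows, each an object with "turn": the turn, a rotation vector about the tool's x, y, z in degrees, a list of three; "travel": the shift along the tool's x, y, z in mm, a list of three; "grip": the finger opening in mm, from 0 to 93. In form: [{"turn": [rx, ry, rz], "travel": [dx, dy, dz], "grip": grip}, ...]. A call has 1 to 8 rows; each row is the pose to reach, as a shift and turn from the pose commanded when the call began, along the tool's axes at that moment; what a row does not reach only later rows make up. A row lasts 1/10 s, in which the tool goes at most 50 mm and 8.59 degrees, less where a joint would pass 70% of its speed; a pose out of reach is approached as far as the arm can. A call with a gripper value outside its range is refused whole. The fingers move at their own pace and stop on an object; FORCE is the grip in N (left out, the last holds). Time passes only in rows, so rows that repeat a pose let the fingers close. It gives the time, the measured TCP pose, the force, the opening and the grip force at its end, in the units of the state.
- bot.read_state(): the state, without advancing time (a new reading comes with each control period).
- bot.snapshot(name): name is "scene" or "top" or "wrist"; returns a dict with "img" (480x640x3 uint8, blue, green, red), "fovy" (degrees; the focal length in pixels is half the picture's height over the tangent of half this angle, whatever the lens; pixels are square), "cx", "cy" (the principal point, pixels), "cam_to_world" (4x4, takes a point from camera to world coordinates). Camera axes: x right, y down, z forward; pixel columns grow to the right and rows downward; lengths in m; the calibration is good to about 2 mm. A picture is of the moment at which its call begins. There is no depth.
- bot.finish_job(): hands the job in; it is judged then, once.
The state is a dict: "time": time; "joint_positions": joint angles; "qd": joint speeds; "joint_efforts": joint torques, N m; "position": TCP position; "ee_rot": TCP orientation; "contact_force": force on the tool from outside, world axes, zero at the start; "moment": the same for the moment, N m; "grip_width": finger opening in m; "gripper_force": force on a finger pad.
Only numpy, scipy, OpenCV 4.12 (cv2) and the standard library are available. Lean on these libraries where they do the work, as an engineer would, in place of code of your own. Each camera call takes 0.05 s, during which the arm holds its last target. There are 200 camera calls.

## Working session

There is one attempt and no reset: what is moved stays moved. The work goes in short steps, Python scripts to look and compute and a shell command to move; the robot and the scene stay as the last step left them, time stands still between calls to the robot, and variables do not carry over. Pictures are saved under pics/ and viewed, at most 10 in all, crops included, and the job is handed in when it is done.

```bash
mkdir -p pics; cat > h.py <<'E'
import numpy as np, cv2
from workcell import bot
def ray(s,u,v):
    f=s["img"].shape[0]/2/np.tan(np.radians(s["fovy"])/2); T=np.array(s["cam_to_world"])
    return T[:3,3], T[:3,:3]@np.array([(u-s["cx"])/f,(v-s["cy"])/f,1])
def onplane(s,u,v,z):
    o,d=ray(s,u,v); return o+d*(z-o[2])/d[2]
def pix(s,p):
    f=s["img"].shape[0]/2/np.tan(np.radians(s["fovy"])/2); T=np.array(s["cam_to_world"])
    q=T[:3,:3].T@(np.array(p)-T[:3,3]); return np.array([s["cx"]+f*q[0]/q[2], s["cy"]+f*q[1]/q[2]])
E
python3 - <<'E'
from h import *
import pickle
print(bot.read_state(), bot.grip_depth)
for n in ("scene","top"):
    s=bot.snapshot(n); cv2.imwrite(f"pics/{n}0.png",s["img"]); pickle.dump(s,open(f"{n}0.pkl","wb"))
    print(n,s["fovy"],s["cx"],s["cy"],np.round(s["cam_to_world"],3).tolist())
E
```

```text
{'time': 0.0, 'joint_positions': array([ 6.09750828e+01,  1.48591454e+01,  8.80111583e+01, -4.49951748e-04,
        7.72353147e+01, -1.16196517e+01]), 'qd': array([ 0.01048105, -0.01043885, -0.02332508,  0.05035176, -0.00389589,
        0.05983518]), 'joint_efforts': array([ 1.91739156e-03, -4.37293446e+01, -2.84010637e+01,  7.19347503e-02,
        4.14318766e-02, -1.76207182e-04]), 'position': array([0.16422681, 0.52432777, 0.21781823]), 'ee_rot': array([-1.79896458e+02, -2.08433371e-02,  1.62594815e+02]), 'contact_force': array([-0.42842718, -0.30373504,  0.33339124]), 'moment': array([-0.02711031,  0.03429069, -0.02833209]), 'gripper_force': 0.0, 'grip_width': 0.09299916322431287} 0.0188
scene 45.866025268843416 326.37228685487884 238.3676471620666 [[0.847, 0.447, -0.287, 0.938], [0.532, -0.707, 0.466, -0.509], [0.006, -0.548, -0.837, 1.149], [0.0, 0.0, 0.0, 1.0]]
top 44.994498250771834 325.7443526609814 232.84160131263826 [[-0.083, -0.969, 0.233, 0.271], [-0.996, 0.083, -0.013, 0.084], [-0.006, -0.233, -0.972, 1.428], [0.0, 0.0, 0.0, 1.0]]
```

View pics/top0.png

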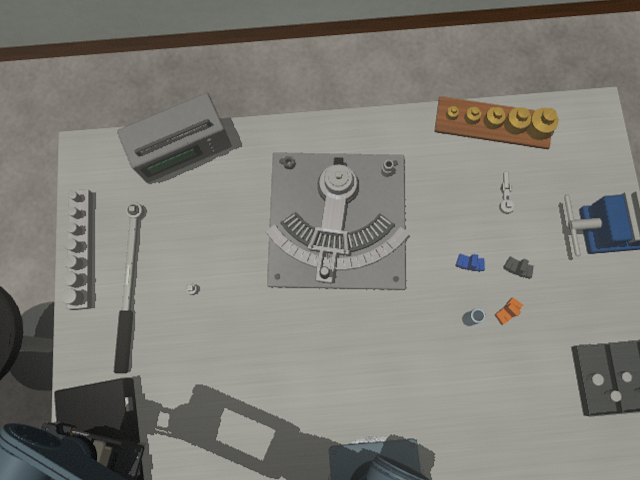

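View pics/scene0.png

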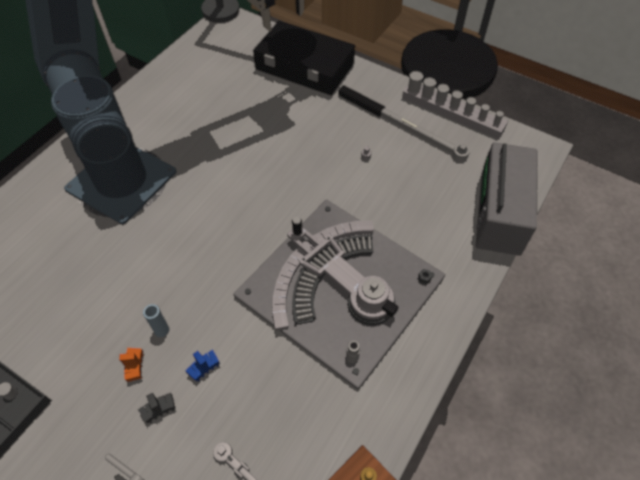

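The top view shows the tester with its pivot near (338,180), bed corners near (273,154), (404,153), (406,288) and (268,289), and the arm post at (325,272). The dark segment is at (519,267), with blue and orange decoys at (471,262) and (509,311). The sleeve is at (474,317) and the reducer at (193,288).

```bash
python3 - <<'E'
from h import *
import pickle
s=pickle.load(open("top0.pkl","rb")); im=s["img"]
a=cv2.resize(im[145:300,260:415],(600,600),interpolation=cv2.INTER_CUBIC)
b=cv2.resize(im[245:290,500:540],None,fx=5,fy=5,interpolation=cv2.INTER_CUBIC)
c=np.zeros((600,800,3),np.uint8); c[:,:600]=a; c[:225,600:]=b
cv2.imwrite("pics/crop1.png",c)
C=[onplane(s,u,v,.02) for u,v in [(273,154),(404,153),(406,288),(268,289)]]
print(np.round(C,3))
rect=cv2.minAreaRect(np.float32([p[:2] for p in C])); print(rect)
print("seg",onplane(s,519,267,.03),"sleeve",onplane(s,474,317,.09),"post",onplane(s,325,272,.1))
E
```

```text
[[ 0.828  0.183  0.02 ]
 [ 0.801 -0.154  0.02 ]
 [ 0.453 -0.119  0.02 ]
 [ 0.479  0.217  0.02 ]]
((0.6400523781776428, 0.03159676492214203), (0.3383050262928009, 0.35721156001091003), 84.43112182617188)
seg [ 0.47942371 -0.39791499  0.03      ] sleeve [ 0.36416926 -0.25604228  0.09      ] post [0.49529044 0.07552059 0.1       ]
```

View pics/crop1.png

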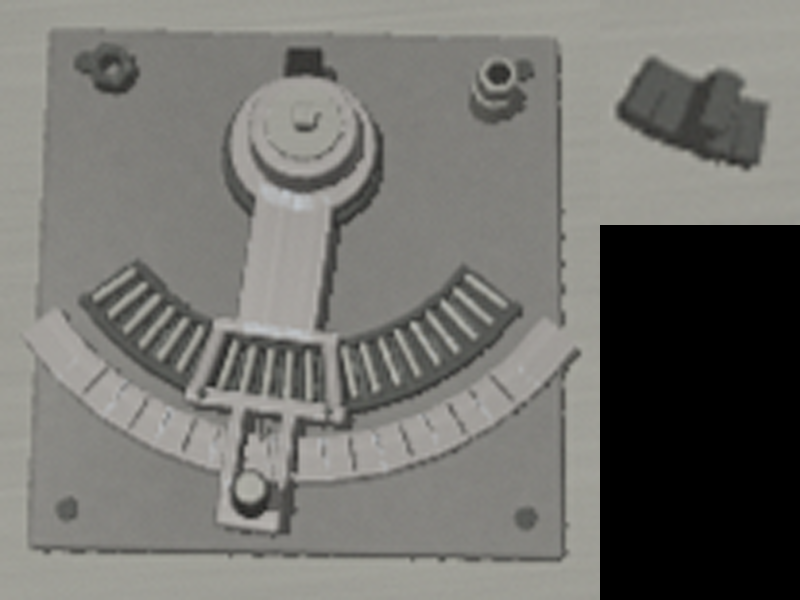

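The crop confirms the layout: arm near 33°, and window, pointer and post all visible. The pivot comes out near (0.725, 0.023) with yaw about −5.6°. The post is at radius 0.236, which fits the 235 given. Moving above the post.

```bash
python3 -m jog '[{"turn":[0,0,-17.4],"travel":[-450,-329,-30],"grip":60},{"turn":[0,0,-17.4],"travel":[-450,-329,-30],"grip":60},{"turn":[0,0,-17.4],"travel":[-450,-329,-30],"grip":60},{"turn":[0,0,-17.4],"travel":[-450,-329,-30],"grip":60},{"turn":[0,0,-17.4],"travel":[-450,-329,-30],"grip":60},{"turn":[0,0,-17.4],"travel":[-450,-329,-30],"grip":60},{"turn":[0,0,-17.4],"travel":[-450,-329,-30],"grip":60},{"turn":[0,0,-17.4],"travel":[-450,-329,-30],"grip":60}]'
cat >> h.py <<'E'
from scipy.spatial.transform import Rotation as Ro
def goto(x,y,z,yaw):
    st=bot.read_state(); p=st["position"]; R=Ro.from_euler("xyz",st["ee_rot"],degrees=True)
    G=Ro.from_euler("xyz",[180,0,yaw],degrees=True)
    print("at",np.round(p,4),np.round(st["ee_rot"],2),"t",round(st["time"],2),"F",np.round(st["contact_force"],1),"w",round(st["grip_width"],4))
    print("travel",np.round(R.inv().apply(np.array([x,y,z])-p)*1000,1),"turn",np.round((R.inv()*G).as_rotvec(degrees=True),2))
E
python3 -c "
from h import *
goto(.495,.0755,.25,180)"
```

```text
time: 0.9
position: [0.3971, 0.2088, 0.2397]
ee_rot: [180.0, -0.0, 180.0]
contact_force: [1.4, -0.6, 0.6]
grip_width: 0.0604
gripper_force: 0.0
at [0.3971 0.2088 0.2397] [ 1.7999e+02 -1.0000e-02  1.8000e+02] t 0.9 F [ 1.4 -0.6  0.6] w 0.0604
travel [ -97.9 -133.3  -10.3] turn [ 0.01 -0.01 -0.  ]
```

```bash
python3 -m jog '[{"turn":[0,0,0],"travel":[-96,-131,-10],"grip":60},{"turn":[0,0,0],"travel":[-96,-131,-10],"grip":60},{"turn":[0,0,0],"travel":[-96,-131,-10],"grip":60},{"turn":[0,0,0],"travel":[-96,-131,-10],"grip":60},{"turn":[0,0,0],"travel":[-96,-131,-10],"grip":60},{"turn":[0,0,0],"travel":[-96,-131,-10],"grip":60}]'
python3 - <<'E'
from h import *
import pickle
s=bot.snapshot("wrist"); cv2.imwrite("pics/w1.png",s["img"]); pickle.dump(s,open("w1.pkl","wb"))
print(s["fovy"],s["cx"],s["cy"],np.round(s["cam_to_world"],3).tolist())
goto(.495,.0755,.25,180)
E
```

```text
time: 1.5
position: [0.4915, 0.0804, 0.2492]
ee_rot: [180.0, -0.1, 180.0]
contact_force: [-0.7, -0.4, -0.3]
grip_width: 0.0599
gripper_force: 0.0
63.82863833835627 324.749496483077 242.89769209162242 [[0.001, 0.961, 0.276, 0.414], [1.0, -0.001, -0.0, 0.08], [0.0, 0.276, -0.961, 0.415], [0.0, 0.0, 0.0, 1.0]]
at [0.4914 0.0809 0.2494] [ 1.7996e+02 -8.0000e-02 -1.7995e+02] t 1.55 F [-0.1 -0.   0.1] w 0.0603
travel [-3.6 -5.4 -0.6] turn [ 0.04 -0.08  0.05]
```

View pics/w1.png

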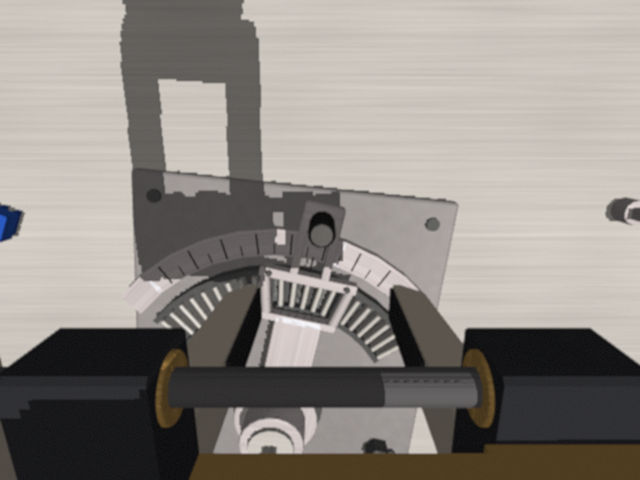

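The wrist view shows the post top at (321,234), the near bed corners at (134,169) and (457,203), and the scale ticks left of the arm.

```bash
python3 - <<'E'
from h import *
import pickle
s=pickle.load(open("w1.pkl","rb"))
post=onplane(s,321,234,.107); a=onplane(s,134,169,.02); b=onplane(s,457,203,.02)
t=(b-a)[:2]; print("post",post,"corners",a,b,"width",np.linalg.norm(t))
t/=np.linalg.norm(t); ex=np.array([t[1],-t[0]]); print("yaw",np.degrees(np.arctan2(ex[1],ex[0])))
piv=(a+b)[:2]/2+.26*ex; print("pivot",piv,"post r",np.linalg.norm(post[:2]-piv))
yaw=np.arctan2(ex[1],ex[0]); d=post[:2]-piv
print("S",40+np.degrees((np.arctan2(d[1],d[0])-yaw-np.pi+np.pi)%(2*np.pi)-np.pi))
for S in (0,20,40,60,70,80):
    A=yaw+np.pi+np.radians(S-40); u=np.array([np.cos(A),np.sin(A)])
    print(S,"tick px",pix(s,[*(piv+.201*u),.034]).round(),"post",(piv+.235*u).round(4))
# top view refined corners
s=pickle.load(open("top0.pkl","rb"))
C=np.array([onplane(s,u,v,.02) for u,v in [(272.9,152.7),(403.9,154.8),(405.9,288.9),(267.2,286.3)]])[:,:2]
print(C.round(3), cv2.minAreaRect(np.float32(C)))
E
python3 - <<'E'
from h import *
import pickle
s=pickle.load(open("w1.pkl","rb")); im=s["img"]
cv2.imwrite("pics/w1c.png",cv2.resize(im[190:350,120:440],(800,400),interpolation=cv2.INTER_CUBIC))
E
```

```text
post [0.49493099 0.07705807 0.107     ] corners [ 0.44974931 -0.11262162  0.02      ] [0.48465396 0.21713348 0.02      ] width 0.3315972912454889
yaw -6.042271104959279
pivot [0.72575721 0.02488777] post r 0.23664844084782904
S 33.3065195878943
0 tick px [408. 299.] post [0.5626 0.1941]
20 tick px [356. 263.] post [0.5146 0.1281]
40 tick px [292. 245.] post [0.4921 0.0496]
60 tick px [224. 250.] post [ 0.4977 -0.0318]
70 tick px [193. 260.] post [ 0.511  -0.0705]
80 tick px [166. 275.] post [ 0.5308 -0.1064]
[[ 0.831  0.183]
 [ 0.797 -0.153]
 [ 0.451 -0.118]
 [ 0.485  0.219]] ((0.6409339904785156, 0.032523006200790405), (0.33888259530067444, 0.34791696071624756), 84.13121032714844)
```

View pics/w1c.png

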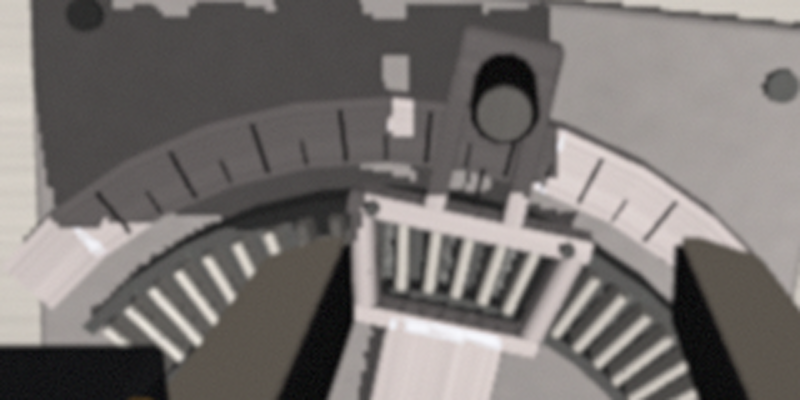

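The 80° tick at (165,274) and the 60° tick at (224,249) match the model predictions to within a pixel, and the post radius and bed width are right. Lowering onto the post.

```bash
python3 -m jog '[{"turn":[0,0,0],"travel":[-3.5,-4,50],"grip":60},{"turn":[0,0,0],"travel":[-3.5,-4,100],"grip":60},{"turn":[0,0,0],"travel":[-3.5,-4,150],"grip":60},{"turn":[0,0,0],"travel":[-3.5,-4,177],"grip":60},{"turn":[0,0,0],"travel":[-3.5,-4,177],"grip":60},{"turn":[0,0,0],"travel":[-3.5,-4,177],"grip":20},{"turn":[0,0,0],"travel":[-3.5,-4,177],"grip":20},{"turn":[0,0,0],"travel":[-3.5,-4,177],"grip":20}]' 20
python3 - <<'E'
from h import *
for S in (38,42,46,50,54,57,60):
    A=np.radians(180-6.04+S-40); print(S,np.round([.7258+.235*np.cos(A)-.495,.0249+.235*np.sin(A)-.0765],4)*1000)
goto(.495,.0765,.072,180)
E
```

```text
time: 2.35
position: [0.4975, 0.076, 0.0748]
ee_rot: [-180.0, 0.2, -180.0]
contact_force: [0.1, 0.2, -0.1]
grip_width: 0.0404
gripper_force: 0.0
38 [ -1.9 -18.7]
42 [ -3.6 -35. ]
46 [ -4.2 -51.4]
50 [ -3.6 -67.8]
54 [ -1.9 -84.1]
57 [  0.1 -96.3]
60 [   2.7 -108.3]
at [0.4975 0.076  0.0748] [-179.98    0.24 -179.97] t 2.35 F [ 0.1  0.2 -0.1] w 0.0404
travel [2.5 0.5 2.8] turn [-0.02  0.24  0.03]
```

```bash
python3 -m jog '[{"turn":[0,0,0],"travel":[0,0,0],"grip":15},{"turn":[0,0,0],"travel":[0,0,0],"grip":15},{"turn":[0,0,0],"travel":[0,0,0],"grip":15},{"turn":[0,0,0],"travel":[0,0,0],"grip":15},{"turn":[0,0,0],"travel":[0,0,0],"grip":15}]' 20
python3 - <<'E'
from h import *
goto(.495,.0765,.072,180)
E
```

```text
time: 2.85
position: [0.4965, 0.0759, 0.0736]
ee_rot: [180.0, 0.1, 180.0]
contact_force: [-1.9, 2.7, 7.5]
grip_width: 0.0235
gripper_force: 20.0
at [0.4965 0.0759 0.0736] [1.7997e+02 7.0000e-02 1.7997e+02] t 2.85 F [-1.9  2.7  7.5] w 0.0235
travel [1.5 0.6 1.6] turn [ 0.03  0.07 -0.03]
```

```bash
python3 -m jog '[{"turn":[0,0,0],"travel":[1,-9,0],"grip":15},{"turn":[0,0,0],"travel":[2.7,-26,0],"grip":15},{"turn":[0,0,0],"travel":[4,-43,0],"grip":15},{"turn":[0,0,0],"travel":[4.1,-60,0],"grip":15},{"turn":[0,0,0],"travel":[2.8,-76,0],"grip":15},{"turn":[0,0,0],"travel":[0.5,-92,0],"grip":15},{"turn":[0,0,0],"travel":[-2,-104,0],"grip":15},{"turn":[0,0,0],"travel":[-2.7,-108.3,0],"grip":15}]'
python3 -m jog '[{"turn":[0,0,0],"travel":[0,0,0],"grip":15},{"turn":[0,0,0],"travel":[0,0,0],"grip":15},{"turn":[0,0,0],"travel":[0,0,0],"grip":15}]'
python3 - <<'E'
from h import *
goto(.4977,-.0318,.072,180)
p=bot.read_state()["position"]; d=p[:2]-[.7258,.0249]; print("S",40+6.04+(np.degrees(np.arctan2(d[1],d[0]))%360-180),np.hypot(*d))
E
```

```text
time: 3.65
position: [0.4991, -0.0333, 0.0735]
ee_rot: [180.0, 0.0, 180.0]
contact_force: [-1.5, 4.3, 6.4]
grip_width: 0.0239
gripper_force: 20.0
time: 3.95
position: [0.4991, -0.0336, 0.0735]
ee_rot: [-179.9, 0.1, -180.0]
contact_force: [-1.7, -2.4, 5.8]
grip_width: 0.0236
gripper_force: 20.0
at [ 0.4991 -0.0336  0.0735] [-1.7991e+02  6.0000e-02 -1.7999e+02] t 3.95 F [-1.7 -2.4  5.8] w 0.0236
travel [1.4 1.8 1.5] turn [-0.09  0.06  0.01]
S 60.52040227042853 0.23411504201265454
```

```bash
python3 -m jog '[{"turn":[0,0,0],"travel":[0,1,0],"grip":15},{"turn":[0,0,0],"travel":[0,1,0],"grip":15},{"turn":[0,0,0],"travel":[0,1,0],"grip":60},{"turn":[0,0,0],"travel":[0,1,0],"grip":60},{"turn":[0,0,0],"travel":[0,1,-50],"grip":60},{"turn":[0,0,0],"travel":[0,1,-100],"grip":60},{"turn":[0,0,0],"travel":[30,1,-120],"grip":60},{"turn":[0,0,0],"travel":[30,1,-120],"grip":60}]'
python3 - <<'E'
from h import *
import pickle
s=bot.snapshot("wrist"); pickle.dump(s,open("w2.pkl","wb")); im=s["img"]
piv=np.array([.7258,.0249])
for S in (40,60,80):
    A=np.radians(180-6.04+S-40); u=np.array([np.cos(A),np.sin(A)])
    print(S,"tick",pix(s,[*(piv+.201*u),.034]).round(),"post",pix(s,[*(piv+.235*u),.107]).round(),"win",pix(s,[*(piv+.15*u),.0555]).round())
cv2.imwrite("pics/w2.png",cv2.resize(im[180:360,160:400],(800,600),interpolation=cv2.INTER_CUBIC))
E
```

```text
time: 4.75
position: [0.4683, -0.0318, 0.1959]
ee_rot: [-179.9, 0.3, -180.0]
contact_force: [0.1, 0.2, -0.9]
grip_width: 0.0596
gripper_force: 0.0
40 tick [411. 285.] post [440. 280.] win [406. 347.]
60 tick [334. 290.] post [325. 288.] win [348. 350.]
80 tick [266. 318.] post [224. 329.] win [296. 370.]
```

View pics/w2.png

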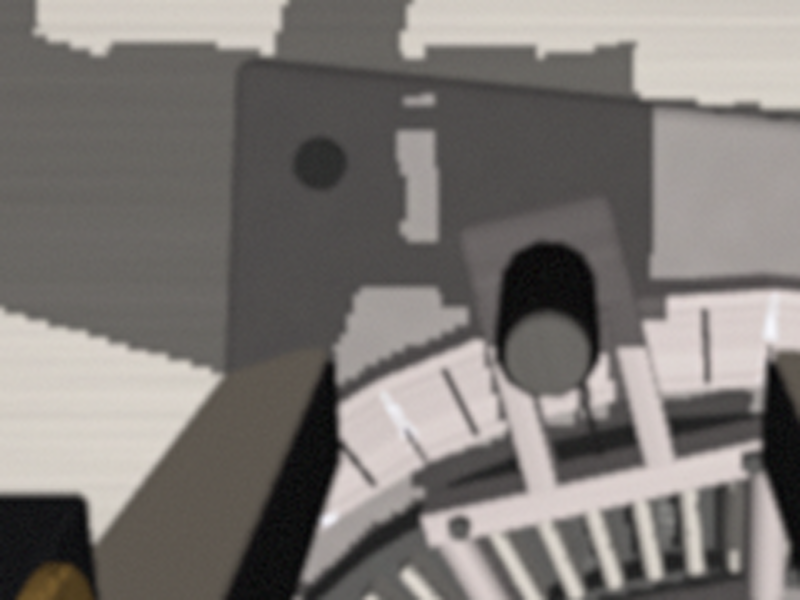

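The post top at (324,286) matches the 60° prediction (325,288), and the 70° and 80° ticks also match, so the arm is at 60° within about 0.3°. Next, the segment.

```bash
python3 -m jog '[{"turn":[0,0,0],"travel":[-1,-46,-20],"grip":60},{"turn":[0,0,0],"travel":[-3,-92,-40],"grip":60},{"turn":[0,0,0],"travel":[-5,-138,-54],"grip":60},{"turn":[0,0,0],"travel":[-7,-184,-54],"grip":60},{"turn":[0,0,0],"travel":[-9,-230,-54],"grip":60},{"turn":[0,0,0],"travel":[-10,-276,-54],"grip":60},{"turn":[0,0,0],"travel":[-11,-322,-54],"grip":60},{"turn":[0,0,0],"travel":[-11,-366,-54],"grip":60}]'
python3 -m jog '[{"turn":[0,0,0],"travel":[0,0,0],"grip":60},{"turn":[0,0,0],"travel":[0,0,0],"grip":60}]'
python3 - <<'E'
from h import *
import pickle
s=bot.snapshot("wrist"); pickle.dump(s,open("w3.pkl","wb")); im=s["img"]
print(pix(s,[.479,-.398,.03]), np.round(s["cam_to_world"],4).tolist())
cv2.imwrite("pics/w3.png",cv2.resize(im[150:350,200:460],(780,600),interpolation=cv2.INTER_CUBIC))
goto(.479,-.398,.25,180)
E
```

```text
time: 5.6
position: [0.4796, -0.3996, 0.2443]
ee_rot: [179.9, -0.1, 180.0]
contact_force: [-0.3, -0.1, 1.0]
grip_width: 0.06
gripper_force: 0.0
time: 5.8
position: [0.4792, -0.3982, 0.2439]
ee_rot: [179.8, -0.1, 179.9]
contact_force: [-0.8, -0.3, 0.1]
grip_width: 0.0601
gripper_force: 0.0
[324.62342119 212.46486619] [[0.0024, 0.9613, 0.2756, 0.4019], [1.0, -0.003, 0.0019, -0.3987], [0.0027, 0.2756, -0.9613, 0.4098], [0.0, 0.0, 0.0, 1.0]]
at [ 0.4795 -0.3971  0.2447] [ 1.7983e+02 -1.0000e-01  1.7996e+02] t 5.85 F [0.3 0.8 0.1] w 0.06
travel [ 0.5 -0.9 -5.3] turn [ 0.17 -0.1  -0.04]
```

View pics/w3.png

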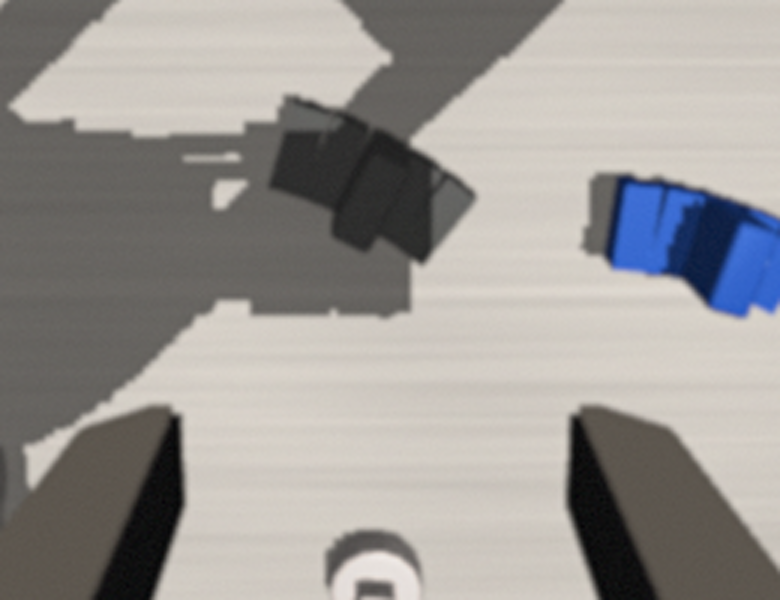

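The dark segment spans crop (272–475, 97–263), with its wide edge toward the robot. Narrow-edge corners are at crop (272,187) and (422,263), and the rib top runs from about (395,145) to (350,243).

```bash
python3 - <<'E'
from h import *
import pickle
s=pickle.load(open("w3.pkl","rb")); im=s["img"]
P=lambda u,v,z: onplane(s,200+u/3,150+v/3,z)[:2]
a,b=P(272,187,.028),P(422,263,.028); c,d=P(287,103,.028),P(474,197,.028)
print("narrow",np.linalg.norm(b-a),"wide",np.linalg.norm(d-c), "radial",np.linalg.norm((a+b-c-d)/2))
x=(a+b-c-d)/2; print("yaw radial",np.degrees(np.arctan2(x[1],x[0])),"narrow",np.degrees(np.arctan2(*(b-a)[::-1]))-90,"wide",np.degrees(np.arctan2(*(d-c)[::-1]))-90,"mid",(a+b+c+d)/4)
r=np.array([P(*q,.064) for q in [(381,135),(410,153),(368,250),(333,235)]]); print(r.round(4),np.linalg.norm(r-np.roll(r,-1,0),axis=1),r.mean(0))
q=(r[2]+r[3]-r[0]-r[1]); print("rib yaw",np.degrees(np.arctan2(q[1],q[0])))
g=np.clip(255*(im[170:250,280:370]/110.)**.6,0,255).astype(np.uint8)
cv2.imwrite("pics/w3g.png",cv2.resize(g,(675,600),interpolation=cv2.INTER_CUBIC))
E
```

```text
narrow 0.05718695233196906 wide 0.06986315469415381 radial 0.02801316997800637
yaw radial -24.23345398385321 narrow -27.725547978547183 wide -27.011423558899857 mid [ 0.47970259 -0.40114878]
[[ 0.4561 -0.3959]
 [ 0.4616 -0.3871]
 [ 0.4918 -0.3999]
 [ 0.487  -0.4107]] [0.0103231  0.03279581 0.01177795 0.03424025] [ 0.47409599 -0.39840531]
rib yaw -24.309507480306493
```

View pics/w3g.png

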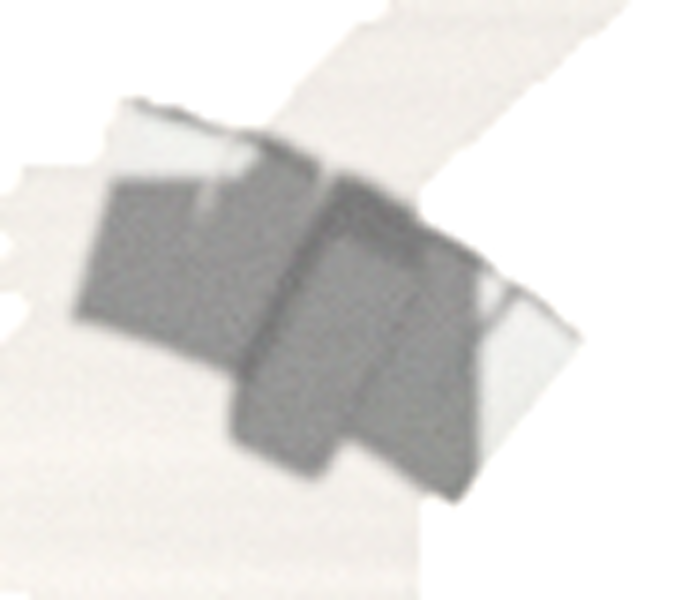

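```bash
python3 - <<'E'
from h import *
import pickle
s=pickle.load(open("w3.pkl","rb"))
P=lambda u,v,z: onplane(s,280+u/7.5,170+v/7.5,z)[:2]
a,b=P(75,318,.028),P(458,502,.028); c,d=P(130,103,.028),P(580,338,.028)
print("narrow",np.linalg.norm(b-a),"wide",np.linalg.norm(d-c), "radial",np.linalg.norm((a+b-c-d)/2))
x=(a+b-c-d)/2; print("yaw radial",np.degrees(np.arctan2(x[1],x[0])),"narrow",np.degrees(np.arctan2(*(b-a)[::-1]))-90,"wide",np.degrees(np.arctan2(*(d-c)[::-1]))-90,"mid",(a+b+c+d)/4)
r=np.array([P(*q,.064) for q in [(340,235),(422,275),(318,482),(233,437)]]); print(r.round(4),np.linalg.norm(r-np.roll(r,-1,0),axis=1),r.mean(0))
q=(r[2]+r[3]-r[0]-r[1]); print("rib yaw",np.degrees(np.arctan2(q[1],q[0])))
goto(.476,-.3995,.033,180-26.5)
E
```

```text
narrow 0.057760582764480484 wide 0.0677662622409471 radial 0.02849678869662601
yaw radial -25.16799188360611 narrow -26.486515161602917 wide -27.88635956044343 mid [ 0.47922308 -0.40097333]
[[ 0.4618 -0.3974]
 [ 0.4668 -0.3875]
 [ 0.4927 -0.4002]
 [ 0.4869 -0.4106]] [0.01108208 0.02884703 0.01192416 0.02833227] [ 0.47704169 -0.39891371]
rib yaw -26.973356854942338
at [ 0.4795 -0.3971  0.2447] [ 1.7983e+02 -1.0000e-01  1.7996e+02] t 5.85 F [0.3 0.8 0.1] w 0.06
travel [  3.1  -3.1 211.7] turn [ 0.15 -0.14 26.46]
```

```bash
python3 -m jog '[{"turn":[0,0,8],"travel":[2.5,-2,35],"grip":50},{"turn":[0,0,16],"travel":[2.5,-2,70],"grip":50},{"turn":[0,0,24],"travel":[2.5,-2,105],"grip":50},{"turn":[0,0,26.6],"travel":[2.5,-2,140],"grip":50},{"turn":[0,0,26.6],"travel":[2.5,-2,165],"grip":50},{"turn":[0,0,26.6],"travel":[2.5,-2,185],"grip":50},{"turn":[0,0,26.6],"travel":[2.5,-2,200],"grip":50},{"turn":[0,0,26.6],"travel":[2.5,-2,207],"grip":50}]'
python3 - <<'E'
from h import *
goto(.477,-.3992,.035,180-26.6)
E
```

```text
time: 6.65
position: [0.477, -0.3969, 0.038]
ee_rot: [179.9, -0.2, 153.5]
contact_force: [-0.1, -0.8, -0.3]
grip_width: 0.0502
gripper_force: 0.0
at [ 0.477  -0.3969  0.038 ] [ 1.7991e+02 -1.6000e-01  1.5350e+02] t 6.65 F [-0.1 -0.8 -0.3] w 0.0502
travel [-1.1 -2.   3. ] turn [ 0.09 -0.16  0.1 ]
```

```bash
python3 -m jog '[{"turn":[0,0,0],"travel":[-1,-2,2],"grip":50},{"turn":[0,0,0],"travel":[-1,-2,2],"grip":35},{"turn":[0,0,0],"travel":[-1,-2,2],"grip":25},{"turn":[0,0,0],"travel":[-1,-2,2],"grip":18},{"turn":[0,0,0],"travel":[-1,-2,2],"grip":8},{"turn":[0,0,0],"travel":[-1,-2,2],"grip":8},{"turn":[0,0,0],"travel":[-1,-2,2],"grip":8},{"turn":[0,0,0],"travel":[-1,-2,2],"grip":8}]' 35
python3 -m jog '[{"turn":[0,0,0],"travel":[0,0,-5],"grip":8},{"turn":[0,0,0],"travel":[0,0,-15],"grip":8},{"turn":[0,0,0],"travel":[0,0,-40],"grip":8},{"turn":[0,0,0],"travel":[0,0,-80],"grip":8},{"turn":[0,0,0],"travel":[0,0,-120],"grip":8},{"turn":[0,0,0],"travel":[0,0,-140],"grip":8},{"turn":[0,0,0],"travel":[0,0,-140],"grip":8}]'
```

```text
time: 7.45
position: [0.4775, -0.4014, 0.0381]
ee_rot: [180.0, 0.0, 153.4]
contact_force: [0.9, 4.2, 5.2]
grip_width: 0.0139
gripper_force: 35.0
time: 8.15
position: [0.4784, -0.404, 0.1821]
ee_rot: [-179.8, 0.4, 153.4]
contact_force: [0.2, -0.1, -3.1]
grip_width: 0.0137
gripper_force: 35.0
```

```bash
python3 -m jog '[{"turn":[0,0,-2],"travel":[5,23,0],"grip":8},{"turn":[0,0,-6],"travel":[13,60,0],"grip":8},{"turn":[0,0,-12],"travel":[23,105,0],"grip":8},{"turn":[0,0,-18],"travel":[33,150,0],"grip":8},{"turn":[0,0,-24],"travel":[43,195,0],"grip":8},{"turn":[0,0,-30],"travel":[53,240,0],"grip":8},{"turn":[0,0,-36],"travel":[63,285,0],"grip":8},{"turn":[0,0,-40.6],"travel":[72,325,0],"grip":8}]'
python3 - <<'E'
from h import *
goto(.5802,-.0113,.182,193.96)
E
```

```text
time: 8.95
position: [0.5575, -0.0768, 0.1759]
ee_rot: [179.9, -0.1, -165.8]
contact_force: [1.2, -0.1, -3.7]
grip_width: 0.0138
gripper_force: 35.0
at [ 0.5575 -0.0768  0.1759] [ 1.7991e+02 -1.4000e-01 -1.6577e+02] t 8.95 F [ 1.2 -0.1 -3.7] w 0.0138
travel [-38.1  57.9  -6.1] turn [ 0.09 -0.14  0.27]
```

```bash
python3 -m jog '[{"turn":[0,0,0],"travel":[-15,23,0],"grip":8},{"turn":[0,0,0],"travel":[-28,43,0],"grip":8},{"turn":[0,0,0],"travel":[-38,57,0],"grip":8},{"turn":[0,0,0],"travel":[-38,57,0],"grip":8},{"turn":[0,0,0],"travel":[-38,57,0],"grip":8},{"turn":[0,0,0],"travel":[-38,57,0],"grip":8}]'
python3 - <<'E'
from h import *
import pickle
s=bot.snapshot("wrist"); pickle.dump(s,open("w4.pkl","wb")); im=s["img"]
goto(.5802,-.0113,.176,193.96)
st=bot.read_state();R=Ro.from_euler("xyz",st["ee_rot"],degrees=True)
for nm,q in dict(narrowL=(-13.5,-29.5,10.1),wideL=(13.5,-35,10.1),wideR=(13.5,35,10.1),widemid=(16,0,10.1),ribnear=(15,-7,-25.9),ribnear2=(15,7,-25.9)).items():
    print(nm,pix(s,st["position"]+R.apply(np.array(q)/1000)).round(1))
cv2.imwrite("pics/w4.png",cv2.resize(np.clip(255*(im[200:440,170:490]/200.)**.7,0,255).astype(np.uint8),(800,600),interpolation=cv2.INTER_CUBIC))
E
```

```text
time: 9.55
position: [0.5811, -0.0157, 0.1773]
ee_rot: [-180.0, -0.1, -166.1]
contact_force: [-0.7, 1.3, -3.5]
grip_width: 0.0139
gripper_force: 35.0
at [ 0.5811 -0.0158  0.1774] [-1.7999e+02 -4.0000e-02 -1.6609e+02] t 9.6 F [ 0.7 -0.  -3.5] w 0.0132
travel [-0.2  4.6  1.4] turn [-0.01 -0.04 -0.05]
narrowL [266.3 320.3]
wideL [252.6 269.8]
wideR [397.2 269.9]
widemid [324.9 265. ]
ribnear [307.  297.8]
ribnear2 [342.6 297.8]
```

View pics/w4.png

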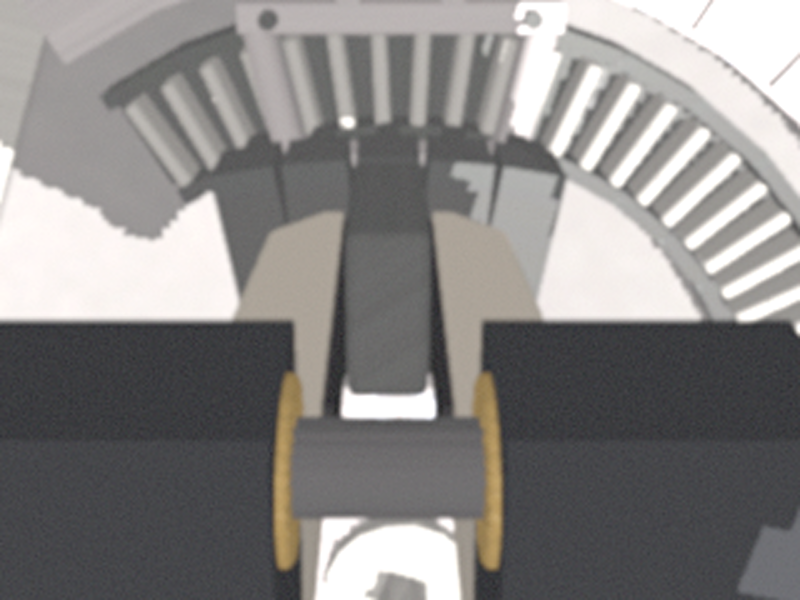

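The wrist view shows the held segment: wide-edge corners at px (257,271) and (396,271), its middle at (325,266), and the rib top from rows 294 to 356. The arm's rivets are at (277,207) and (382,207).

```bash
python3 - <<'E'
from h import *
import pickle
s=pickle.load(open("w4.pkl","rb")); st=bot.read_state();R=Ro.from_euler("xyz",st["ee_rot"],degrees=True); p=st["position"]
P=lambda u,v,z: onplane(s,170+u/2.5,200+v/2.5,z)
for n,u,v,dz in [("wideL",217,178,-10.1),("wideR",563,178,-10.1),("widemid",388,165,-10.1),("rib n",389,235,25.9),("rib f",389,390,25.9)]:
    print(n,(R.inv().apply(P(u,v,p[2]+dz/1000)-p)*1000).round(1))
piv=np.array([.7258,.0249])
L,Rr=P(268,18,.0555)[:2],P(530,18,.0555)[:2]
for q in (L,Rr,(L+Rr)/2):
    d=q-piv; print("r",np.hypot(*d),"S",46.04+np.degrees(np.arctan2(d[1],d[0]))%360-180)
print(np.linalg.norm(L-Rr))
# lands inside the window / slot positions: land middles at outer ends, z=.04
for u,v in [(290,40),(335,40),(380,40),(425,40),(467,40),(510,40)]:
    d=P(u,v,.04)[:2]-piv; print("land",np.hypot(*d).round(4),(46.04+np.degrees(np.arctan2(d[1],d[0]))%360-180).round(2))
E
```

```text
wideL [ 12.8 -33.   10.1]
wideR [12.8 34.1 10.1]
widemid [15.5  0.2 10.1]
rib n [ 16.6   0.3 -25.9]
rib f [-11.    0.3 -25.9]
r 0.17794791862832454 S 73.20859489497377
r 0.17745048357817195 S 47.4425442510333
r 0.17322603994736152 S 60.34391151754815
0.0792415804308589
land 0.167 72.38
land 0.1645 67.46
land 0.1633 62.43
land 0.1633 57.36
land 0.1645 52.67
land 0.1668 47.96
```

Land angles come out at 72.4, 67.5, 62.4, 57.4, 52.7 and 48.0, so the slot at 60 is right, and the arm is at 60.3. The segment sits about 1.5 mm outward in the grip. Correcting and descending to just above the window.

```bash
python3 -m jog '[{"turn":[0,0,0],"travel":[-1.8,4.6,15],"grip":8},{"turn":[0,0,0],"travel":[-1.8,4.6,35],"grip":8},{"turn":[0,0,0],"travel":[-1.8,4.6,55],"grip":8},{"turn":[0,0,0],"travel":[-1.8,4.6,68],"grip":8},{"turn":[0,0,0],"travel":[-1.8,4.6,75],"grip":8},{"turn":[0,0,0],"travel":[-1.8,4.6,75],"grip":8},{"turn":[0,0,0],"travel":[-1.8,4.6,75],"grip":8},{"turn":[0,0,0],"travel":[-1.8,4.6,75],"grip":8}]'
python3 - <<'E'
from h import *
goto(.5817,-.0109,.066,193.96)
E
```

```text
time: 10.4
position: [0.5828, -0.0099, 0.1038]
ee_rot: [-179.9, 0.1, -166.0]
contact_force: [0.8, -0.1, -2.7]
grip_width: 0.0137
gripper_force: 35.0
at [ 0.5828 -0.0099  0.1038] [-1.7995e+02  1.0000e-01 -1.6601e+02] t 10.4 F [ 0.8 -0.1 -2.7] w 0.0137
travel [ 1.4 -0.7 37.8] turn [-0.05  0.1   0.03]
```

```bash
python3 -m jog '[{"turn":[0,0,0],"travel":[1,-0.5,3],"grip":8},{"turn":[0,0,0],"travel":[1,-0.5,7],"grip":8},{"turn":[0,0,0],"travel":[1,-0.5,11],"grip":8},{"turn":[0,0,0],"travel":[1,-0.5,15],"grip":8},{"turn":[0,0,0],"travel":[1,-0.5,19],"grip":8},{"turn":[0,0,0],"travel":[1,-0.5,23],"grip":8},{"turn":[0,0,0],"travel":[1,-0.5,23],"grip":8},{"turn":[0,0,0],"travel":[1,-0.5,23],"grip":8}]'
python3 - <<'E'
from h import *
goto(.5817,-.0109,.066,193.96)
E
```

```text
time: 11.2
position: [0.5812, -0.0104, 0.0796]
ee_rot: [180.0, -0.0, -166.0]
contact_force: [-0.2, 0.4, -3.5]
grip_width: 0.0141
gripper_force: 35.0
at [ 0.5812 -0.0104  0.0796] [ 1.7999e+02 -1.0000e-02 -1.6601e+02] t 11.2 F [-0.2  0.4 -3.5] w 0.0141
travel [-0.4 -0.6 13.6] turn [ 0.01 -0.01  0.03]
```

Inside the window with no contact force. Continuing slowly into the slots.

```bash
python3 -m jog '[{"turn":[0,0,0],"travel":[0,-0.3,1.5],"grip":8},{"turn":[0,0,0],"travel":[0,-0.3,3],"grip":8},{"turn":[0,0,0],"travel":[0,-0.3,4.5],"grip":8},{"turn":[0,0,0],"travel":[0,-0.3,6],"grip":8},{"turn":[0,0,0],"travel":[0,-0.3,6],"grip":8}]'
```

```text
time: 11.7
position: [0.5811, -0.0106, 0.0734]
ee_rot: [180.0, -0.0, -166.0]
contact_force: [0.9, 0.0, -3.8]
grip_width: 0.0137
gripper_force: 35.0
```

Teeth are entering the slots freely, with tips at about 35 mm.

```bash
python3 -m jog '[{"turn":[0,0,0],"travel":[0,0,1.5],"grip":8},{"turn":[0,0,0],"travel":[0,0,3],"grip":8},{"turn":[0,0,0],"travel":[0,0,4.5],"grip":8},{"turn":[0,0,0],"travel":[0,0,6],"grip":8},{"turn":[0,0,0],"travel":[0,0,7],"grip":8},{"turn":[0,0,0],"travel":[0,0,7],"grip":8}]'
```

```text
time: 12.3
position: [0.5811, -0.0107, 0.0665]
ee_rot: [180.0, -0.0, -166.0]
contact_force: [0.3, -1.5, -2.6]
grip_width: 0.014
gripper_force: 35.0
```

```bash
python3 -m jog '[{"turn":[0,0,0],"travel":[0,0,0.5],"grip":8},{"turn":[0,0,0],"travel":[0,0,1],"grip":8},{"turn":[0,0,0],"travel":[0,0,1.5],"grip":8},{"turn":[0,0,0],"travel":[0,0,1.5],"grip":8}]'
```

```text
time: 12.7
position: [0.5814, -0.0107, 0.066]
ee_rot: [-180.0, 0.0, -166.0]
contact_force: [-2.3, 1.5, 4.3]
grip_width: 0.0138
gripper_force: 35.0
```

It is seated: the upward force appears at the predicted home height of 0.066. Releasing, lifting clear and checking.

```bash
python3 -m jog '[{"turn":[0,0,0],"travel":[0,0,0],"grip":18},{"turn":[0,0,0],"travel":[0,0,0],"grip":28},{"turn":[0,0,0],"travel":[0,0,0],"grip":40},{"turn":[0,0,0],"travel":[0,0,0],"grip":40},{"turn":[0,0,0],"travel":[0,0,-20],"grip":40},{"turn":[0,0,0],"travel":[0,0,-60],"grip":40},{"turn":[0,0,0],"travel":[0,0,-100],"grip":60},{"turn":[0,0,0],"travel":[60,0,-140],"grip":60}]'
python3 -m jog '[{"turn":[0,0,0],"travel":[40,0,-10],"grip":60},{"turn":[0,0,0],"travel":[40,0,-10],"grip":60},{"turn":[0,0,0],"travel":[40,0,-10],"grip":60}]'
python3 - <<'E'
from h import *
s=bot.snapshot("wrist"); im=s["img"]
piv=np.array([.7258,.0249]); A=np.radians(193.96); u=np.array([np.cos(A),np.sin(A)])
print("rib top expected",pix(s,[*(piv+.15*u),.092]),"post exp",pix(s,[*(piv+.235*u),.107]))
cv2.imwrite("pics/w5.png",im); print(bot.read_state()["time"])
E
```

```text
time: 13.5
position: [0.545, -0.021, 0.1956]
ee_rot: [-179.9, 0.3, -165.9]
contact_force: [-0.2, 0.3, 0.1]
grip_width: 0.0513
gripper_force: 0.0
time: 13.8
position: [0.5022, -0.0306, 0.2036]
ee_rot: [-180.0, 0.1, -166.1]
contact_force: [0.2, 1.1, -0.8]
grip_width: 0.0596
gripper_force: 0.0
rib top expected [325.10089381 335.71662265] post exp [325.05916142 239.10316497]
13.85
```

View pics/w5.png

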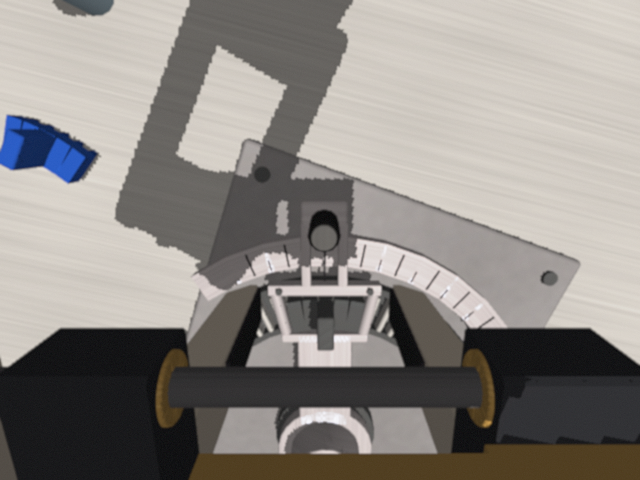

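The segment sits level in the window, with its rib top at (325,333) against an expected (325,336). The post is at (323,237), so the arm is still at 60°. Handing in.

```bash
python3 -c "
from workcell import bot
print(bot.finish_job())"
```

```text
the job is handed in; nothing more can be done
None
```

I swung the reaction arm to 60°, lowered the lock segment into the slots until it was home, released it and backed the robot clear; the job is handed in at about 14 s, and no verdict was returned.

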